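Seat the swivel collar on the shaft flat and hold it home

ROBOT

A 7-joint arm with a two-finger parallel gripper is mounted at the origin on the work surface. World frame = base frame: x ahead of the robot, y to its left, z up, the work surface at z = 0. Lengths are in m, angles in degrees, forces in N, time in s.
With the tool pointing down it reaches from about 0.425 to 0.875 m from the base axis. Payload 4.7 kg.
Tool frame: the origin (TCP) lies midway between the tips of the shut fingers; the grasp point (between the pads) lies 19 mm behind it; y points along the fingers, x is the direction in which the jaws open and shut, and the axes are right-handed (so a half turn about y gives the same grasp; the last joint's range is limited). The gripper opens to 87 mm and grips with 3 to 60 N. Pads are 19 mm wide; open, the fingers measure 117 mm over their backs; the gripper's body (75 mm by 190 mm) begins 51 mm behind the grasp point.
Start: joints at [66.984, 18.392, -4.016, 83.108, 1.295, 78.541, -3.26], TCP at [0.263, -0.595, 0.223] pointing down, gripper open.
Joint ranges: [-163.93, 163.93], [-17.29, 119.83], [-79.2, 71.16], [3.27, 140.29], [-89.18, 269.18], [5.43, 117.66], [-154.24, 154.24]. Speed limits (degrees/s): [147.25, 147.25, 180, 180, 180, 180, 180].

INTERFACE

Orientations are given as [roll, pitch, yaw] about the fixed x, y, z axes, in that order (R = Rz(yaw) Ry(pitch) Rx(roll)).
In Python, from cell import env gives the robot as it stands.
- The arm moves only by the tool carry_out, never from a script. Its argument "targets" is a list of rows, each a list of 2 entries, a list of its own where there are three numbers: the shift along the tool's x, y, z in mm, then the turn, a rotation vector about the tool's x, y, z in degrees. A call has 1 to 12 rows; each row shifts and turns the commanded pose from where the row before left it, along the tool's axes as they then stand; what a row does not reach is not made up. A row lasts 1/10 s, in which the tool goes at most 50 mm and 8.59 degrees, less where a joint would pass 70% of its speed; a pose out of reach is approached as far as the arm can. A call with a gripper value outside its range is refused whole. "jaw" is the opening, from 0 (shut) to 1 (fully open), set as the call begins (left out, the last holds). The fingers move at their own pace and stop on an object; "squeeze" is the grip in N (left out, the last holds). Time passes only in rows, so rows that do not move let the fingers close. It gives the time, the measured TCP pose, the force and the opening at its end, in the units of the state.
- env.get_obs(): the state, without advancing time (a new reading comes with each control period).
- env.read_camera(name): name is "scene" or "top"; returns the picture (384x512x3 uint8, red, green, blue); there is no depth.
- env.get_calibration(name): a dict with "fx", "fy", "cx", "cy" (pixels), "R" (3x3) and "t" (3): a world point X has camera coordinates R X + t. Camera axes: x right, y down, z forward; pixel columns grow to the right and rows downward; lengths in m; the calibration is good to about 2 mm. A picture is of the moment at which its call begins. get_calibration takes no time and is no camera call.
- env.sign_off(): hands the job in, once; it reports no verdict.
Trained networks look in the newest picture that a camera, given by its name, has taken for a name from the list of things; names that differ only in an ending like _2 or _b are one class to them, and where a whole thing is asked for, a point or a joint stands for the part that bears it (a point fixed in the world has none). Each returns a list of dicts, best first, with "p" (0 to 1); they miss things now and then, are a little off and sometimes report something else, mostly with a low value. They report only what shows in the picture. A call takes as long as a camera call.
- env.outline_of(camera, label): "mask" (384x512 bool, what is visible of it) and "xy" ([column, row] in pixels, amid what is visible of it).
The state is a dict: "time_s": time; "qpos": joint angles; "joint_velocities": joint speeds; "effort": joint torques, N m; "tool_pos": TCP position; "tool_rot": TCP orientation; "force": force on the tool from outside, world axes, zero at the start; "wrist_torque": the same for the moment, N m; "grip_width": finger opening in m.
Only numpy, scipy, OpenCV 4.12 (cv2) and the standard library are available. Lean on these libraries where they do the work, as an engineer would, in place of code of your own. Each camera call takes 0.05 s, during which the arm holds its last target.

TASK

Pinch the short steel shaft of the caddy swivel with the gripper and turn it until its orange flat squarely faces the brass mark on the round white base. Then take the black eight-sided collar, slide it down over the shaft with its brass grub screw on the side of the flat and the brass mark, and push it against the spring seat until it is fully home. Finish while still gripping the collar and holding it down there, ready for the screw to be tightened, and leave everything else on the ledge where it is.

Things in the scene. Friction and masses are not known exactly. Their poses are not given: they have to be found in the camera images.
- base: round white flange of the swivel, 96 mm across, 18 mm high, fixed to the ledge; its place and yaw vary. Origin at the centre of its underside, on the axis of the shaft, z up; its -x axis points from the shaft to the brass mark.
- base_mark (a point): middle of the brass bar on the flange (24 x 8 mm, standing 2 mm above the flange), 34 mm from the shaft's axis on the flange's -x side, 20 mm above the ledge.
- shaft_top (a point): centre of the top of the upright steel shaft, 62 mm above the ledge. 20 mm in diameter, with one flat along its length, painted orange, 6 mm from the axis (16 mm across flat and back); top 3 mm tapered. It can be gripped from the seat (30 mm above the ledge) up. An orange dash on top points to the flat. Turns with the shaft: -x points out of the flat.
- shaft (a joint): turn of the shaft, rad, anticlockwise from above positive; 0 when the flat squarely faces the brass mark. Starts at 0.55 to 1.4, turns both ways with light friction (0.05 N m) and stays where left. Parallel fingers closing across the flat settle on it: the opening is then 16 mm rather than up to 20 mm.
- seat (a joint): how far the grey sprung seat disc (36 mm across, round the foot of the shaft) is pressed down, m: 0 free (top 30 mm above the ledge), 0.006 at its stop (top 24 mm above the ledge). About 4 N starts it, 7 N holds it at its stop; the collar's own weight does not press it.
- collar_mid (a point): centre of the loose black eight-sided collar standing on the ledge, bore upright: 42 mm across flats, 26 mm high (this point half-way up), about 0.1 kg. Its side faces look along its own x, y and the 45 degree lines between; grip two opposite ones. Bore 22.6 mm. Fully home on the shaft this point is 37 mm above the ledge and the shaft sticks out 12 mm above the collar.
- collar_screw (a point): head of the brass grub screw, in the middle of the collar's -x side face, 21 mm from its axis; a brass dash on the top shows that side. Inside, the screw's tip (6 mm wide, 5 to 15 mm above the underside) sticks into the bore to 7.3 mm from the axis, so the collar goes over the shaft only with the tip on the flat.
- teapot: blue ceramic teapot, 136 mm body, 116 mm high, loose, to be left alone; origin at the centre of its underside.
- glass_cup: glass cup, 72 mm across, 85 mm high, loose, to be left alone; origin at the centre of its underside.
- spatula: bamboo spatula, 260 mm long, lying along its x axis, loose, to be left alone.
- silicone_lid: green silicone lid, 110 mm across, with a knob 24 mm high, loose, to be left alone; origin at the centre of its underside.
- canister: aluminium canister with dark twist cap, 72 mm across, 122 mm high, loose, to be left alone; origin at the centre of its underside.
- caddy (a joint): tilt of the white plastic utensil caddy out of its bracket on the right, rad, 0 upright, positive towards the robot; to be left alone.

How it is judged:
By the outcome, as a careful person would: the job done as asked, in the order asked, and still so for the second after the job is handed in, while the arm keeps its last pose, push and grip.
It also fails if it takes over 48 s, if anything falls off the work surface, if the arm or the gripper's body presses on something with over 40 N, if the wrist force passes 120 N, or if a joint passes its speed limit or range.

## Working session

There is one attempt and no reset: what is moved stays moved. The work goes in short steps, Python scripts to look and compute and a tool call to move; the robot and the scene stay as the last step left them, time stands still between calls to the robot, and variables do not carry over. Pictures are saved under pics/ and viewed, and the job is handed in when it is done.

Besides the shell and the picture viewer there is one more tool, called after ">>>" by a JSON object that holds its "method" and its "body", one argument or row to a line. carry_out: Moves the arm, as the interface text tells. Its arguments: {"type":"object","properties":{"targets":{"type":"array","items":{"type":"array"}},"jaw":{"type":"number"},"squeeze":{"type":"number"}},"required":["targets"]}

```bash
mkdir -p pics; ls; python3 - <<'E'
from cell import env
import cv2
o=env.get_obs()
print({k:o[k] for k in ('time_s','tool_pos','tool_rot','force','grip_width')})
for n in('scene','top'):
    im=env.read_camera(n); cv2.imwrite(f'pics/{n}0.png',im[:,:,::-1])
    c=env.get_calibration(n); print(n,c)
    for l in ['base','base_mark','shaft_top','collar_mid','collar_screw']:
        r=env.outline_of(n,l)
        print(l,[(round(d['p'],2),d['xy'],int(d['mask'].sum())) for d in r[:3]])
E
```

```text
pics
{'time_s': 0.0, 'tool_pos': array([ 0.26228439, -0.59412054,  0.22147462]), 'tool_rot': array([-90.00642136,   0.10685492, -66.17165367]), 'force': array([-0.36003048,  0.40498915, -1.1787434 ]), 'grip_width': 0.086871854647397}
scene {'fx': 459.457182699143, 'fy': 459.457182699143, 'cx': 254.3868288737698, 'cy': 200.2666725048379, 'R': array([[-0.77030365,  0.63760873,  0.00934861],
       [ 0.49028697,  0.601569  , -0.6306611 ],
       [-0.40773886, -0.48121705, -0.77600205]]), 't': array([ 0.44043647, -0.24785501,  1.5157524 ])}
base [(0.91, [317.2, 227.5], 897)]
base_mark [(0.7, [318.2, 227.5], 962)]
shaft_top []
collar_mid [(0.59, [238.1, 186.3], 205), (0.43, [319.3, 229.6], 921)]
collar_screw [(0.74, [238.0, 187.2], 226), (0.45, [322.6, 218.5], 81), (0.43, [316.9, 227.9], 893)]
top {'fx': 351.92342274166884, 'fy': 351.92342274166884, 'cx': 254.90061566327802, 'cy': 193.45381374304378, 'R': array([[-0.0236867 , -0.99962101,  0.01402793],
       [-0.99054133,  0.02156992, -0.13550872],
       [ 0.13515478, -0.017105  , -0.99067684]]), 't': array([-0.01146733,  0.57646166,  0.86606243])}
base [(0.64, [189.4, 236.6], 1060)]
base_mark [(0.75, [186.0, 234.3], 1065)]
shaft_top [(0.49, [184.8, 237.7], 52)]
collar_mid [(0.67, [280.7, 195.3], 171), (0.46, [188.0, 234.8], 93)]
collar_screw [(0.54, [276.8, 197.1], 179)]
```

```bash
python3 - <<'E'
import cv2
for n,b in (('scene',(200,140,170,125)),('top',(150,150,170,125))):
    im=cv2.imread(f'pics/{n}0.png'); x,y,w,h=b
    cv2.imwrite(f'pics/{n}0c.png',cv2.resize(im[y:y+h,x:x+w],(w*4,h*4),interpolation=cv2.INTER_CUBIC))
E
```

```text
(no output)
```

View pics/scene0.png

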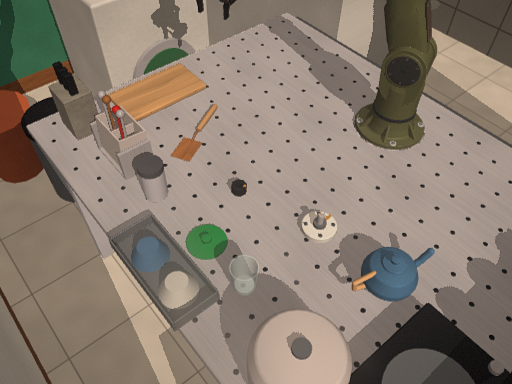

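View pics/top0.png

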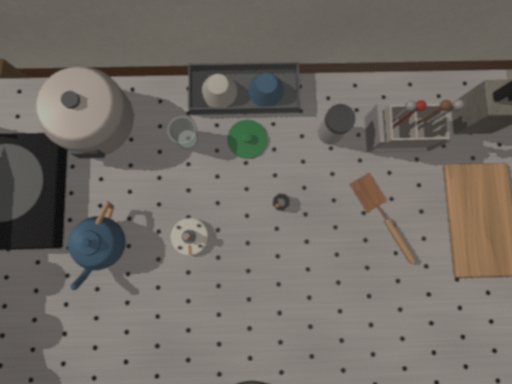

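```bash
ls pics
```

```text
scene0.png
scene0c.png
top0.png
top0c.png
```

View pics/scene0c.png

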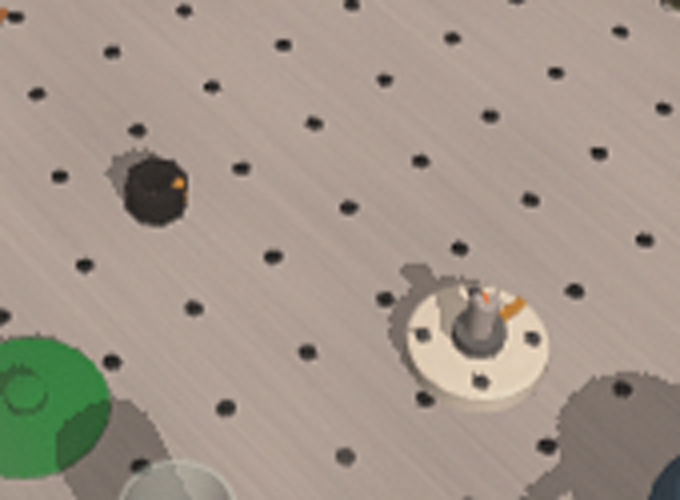

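View pics/top0c.png

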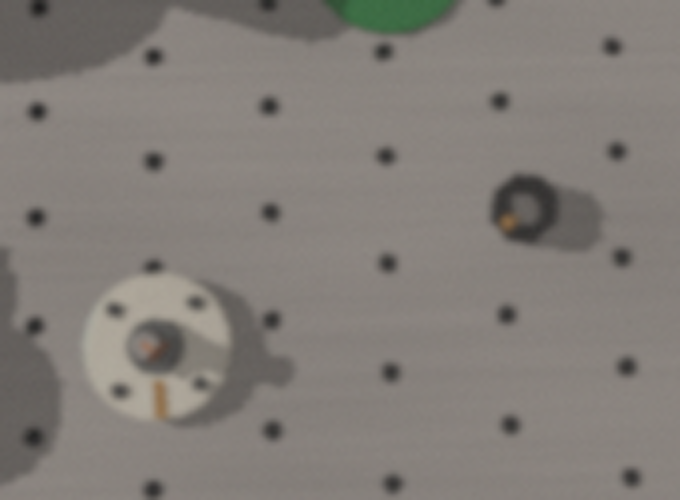

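```bash
cat > h.py <<'E'
import numpy as np,cv2
from cell import env
C={n:env.get_calibration(n) for n in('scene','top')}
def proj(n,X):
    c=C[n];p=np.atleast_2d(X)@np.asarray(c['R']).T+c['t']
    return np.c_[c['fx']*p[:,0]/p[:,2]+c['cx'],c['fy']*p[:,1]/p[:,2]+c['cy']]
def ray(n,uv,z):
    c=C[n];R=np.asarray(c['R']);o=-R.T@c['t']
    d=R.T@np.array([(uv[0]-c['cx'])/c['fx'],(uv[1]-c['cy'])/c['fy'],1.])
    return o+d*(z-o[2])/d[2]
E
python3 - <<'E'
from h import *
for n,(u,v) in (('scene',(318,225)),('top',(189,237))):
    im=cv2.imread(f'pics/{n}0.png'); 
    print(n)
    for uv,z in(((u,v),.018),((238,186),.013) if n=='scene' else ((281,200),.013)): print(ray(n,uv,z))
    print('BGR base',im[v-12:v+13:4,u-16:u+17:4].tolist() if 0 else '')
    hsv=cv2.cvtColor(im,cv2.COLOR_BGR2HSV)
    for nm,(x0,y0,x1,y1) in {'scene':{'b':(298,205,345,250),'c':(226,175,252,200)},'top':{'b':(165,212,214,262),'c':(266,186,300,216)}}[n].items():
        sub=hsv[y0:y1,x0:x1].astype(int)
        m=(sub[...,1]>90)&(sub[...,2]>70)&((sub[...,0]<25))
        ys,xs=np.nonzero(m); print(nm,[(x+x0,y+y0,*im[y+y0,x+x0][::-1]) for x,y in zip(xs,ys)])
E
```

```text
scene
[0.47668507 0.15279532 0.018     ]
[ 0.55474545 -0.09488141  0.013     ]
BGR base 
b [(np.int64(320), np.int64(213), np.uint8(158), np.uint8(118), np.uint8(96)), (np.int64(321), np.int64(213), np.uint8(229), np.uint8(148), np.uint8(97)), (np.int64(321), np.int64(214), np.uint8(229), np.uint8(116), np.uint8(60)), (np.int64(329), np.int64(214), np.uint8(176), np.uint8(133), np.uint8(86)), (np.int64(321), np.int64(215), np.uint8(200), np.uint8(140), np.uint8(103)), (np.int64(328), np.int64(215), np.uint8(199), np.uint8(154), np.uint8(102)), (np.int64(329), np.int64(215), np.uint8(188), np.uint8(124), np.uint8(52)), (np.int64(330), np.int64(215), np.uint8(188), np.uint8(128), np.uint8(58)), (np.int64(331), np.int64(215), np.uint8(186), np.uint8(148), np.uint8(108)), (np.int64(326), np.int64(216), np.uint8(170), np.uint8(132), np.uint8(97)), (np.int64(327), np.int64(216), np.uint8(187), np.uint8(124), np.uint8(53)), (np.int64(328), np.int64(216), np.uint8(186), np.uint8(125), np.uint8(54)), (np.int64(329), np.int64(216), np.uint8(184), np.uint8(125), np.uint8(56)), (np.int64(330), n
[... 3315 characters left out ...]
uint8(91), np.uint8(66)), (np.int64(277), np.int64(204), np.uint8(115), np.uint8(92), np.uint8(67)), (np.int64(275), np.int64(205), np.uint8(107), np.uint8(87), np.uint8(64)), (np.int64(276), np.int64(205), np.uint8(127), np.uint8(99), np.uint8(68)), (np.int64(277), np.int64(205), np.uint8(129), np.uint8(101), np.uint8(70)), (np.int64(278), np.int64(205), np.uint8(112), np.uint8(90), np.uint8(67)), (np.int64(275), np.int64(206), np.uint8(108), np.uint8(89), np.uint8(69)), (np.int64(276), np.int64(206), np.uint8(120), np.uint8(94), np.uint8(68)), (np.int64(277), np.int64(206), np.uint8(117), np.uint8(92), np.uint8(65)), (np.int64(278), np.int64(206), np.uint8(98), np.uint8(79), np.uint8(61))]
```

```bash
cat >> h.py <<'E'
def hullmask(n,pts,x0,y0,x1,y1,s=8):
    uv=proj(n,pts); q=np.c_[(uv[:,0]-x0+.5)*s-.5,(uv[:,1]-y0+.5)*s-.5]
    m=np.zeros(((y1-y0)*s,(x1-x0)*s),np.uint8)
    cv2.fillConvexPoly(m,cv2.convexHull((q*16).astype(np.int32)),255,shift=4)
    return cv2.resize(m,(x1-x0,y1-y0),interpolation=cv2.INTER_AREA)/255.
def cyl(x,y,r,z0,z1,k=48,ph=0):
    a=np.arange(k)*2*np.pi/k+ph
    return np.r_[np.c_[x+r*np.cos(a),y+r*np.sin(a),a*0+z0],np.c_[x+r*np.cos(a),y+r*np.sin(a),a*0+z1]]
def wcent(im,x0,y0,x1,y1,thr=25):
    s=im[y0:y1,x0:x1].astype(float); w=s[...,2]-s[...,0]  # BGR
    w=np.clip(w-thr,0,None); ys,xs=np.mgrid[y0:y1,x0:x1]
    return (w*xs).sum()/w.sum(),(w*ys).sum()/w.sum()
E
python3 - <<'E'
from h import *
from scipy.optimize import minimize
T={}
box={'scene':{'b':(292,202,345,252),'c':(222,172,256,204)},'top':{'b':(160,208,218,266),'c':(262,184,302,220)}}
for n in C:
    im=cv2.imread(f'pics/{n}0.png')
    for k in 'bc':
        x0,y0,x1,y1=box[n][k]; s=im[y0:y1,x0:x1].astype(int)
        if k=='b':
            # whiteness
            g=s.min(2) if n=='top' else s[...,2]
            m=(s[...,2]>(185 if n=='top' else 205)).astype(np.uint8)
        else: m=(s.max(2)<(85 if n=='top' else 80)).astype(np.uint8)
        cs,_=cv2.findContours(m,0,1); c=max(cs,key=cv2.contourArea)
        h=np.zeros_like(m); cv2.fillConvexPoly(h,cv2.convexHull(c),1)
        T[n,k]=h; print(n,k,h.sum(), int(m.sum()))
        vis=s.astype(np.uint8).copy(); vis[h==0]//=3
        cv2.imwrite(f'pics/m_{n}_{k}.png',cv2.resize(np.hstack([s.astype(np.uint8),vis]),None,fx=6,fy=6,interpolation=0))
def model(n,k,p):
    b=box[n][k]
    return hullmask(n,cyl(*p,.048,0,.018) if k=='b' else cyl(*p,.021/np.cos(np.pi/8),0,.026,8,np.pi/8),*b)
for k,p0 in(('b',(.473,.150)),('c',(.557,-.094))):
    for ns in(['scene'],['top'],['scene','top']):
        f=lambda p:sum(((model(n,k,p)-T[n,k])**2).sum() for n in ns)
        r=minimize(f,p0,method='Nelder-Mead',options=dict(initial_simplex=np.array(p0)+[[0,0],[.004,0],[0,.004]],xatol=1e-5))
        print(k,ns,r.x.round(4),r.fun)
sc=cv2.imread('pics/scene0.png');tp=cv2.imread('pics/top0.png')
for nm,n,im,b,z in(('mark','scene',sc,(323,212,334,223),.020),('mark','top',tp,(185,243,194,258),.020),('dash','scene',sc,(317,210,324,217),.062),('dash','top',tp,(181,230,193,241),.062),('cdash','scene',sc,(241,181,247,188),.026),('cdash','top',tp,(272,201,281,209),.026)):
    uv=wcent(im,*b); print(nm,n,np.round(uv,2),ray(n,uv,z).round(4))
E
cd pics; python3 -c "
import cv2,numpy as np
ims=[cv2.imread(f'm_{n}_{k}.png') for n in('scene','top') for k in 'bc']
W=max(i.shape[1] for i in ims)
o=np.vstack([cv2.copyMakeBorder(i,0,0,0,W-i.shape[1],0) for i in ims]);cv2.imwrite('mm.png',cv2.resize(o,(400,600)))"
```

```text
scene b 739 447
scene c 220 210Traceback (most recent call last):
  File "<stdin>", line 14, in <module>
ValueError: max() iterable argument is empty
[ WARN:0@0.022] global loadsave.cpp:275 findDecoder imread_('m_top_b.png'): can't open/read file: check file path/integrity
[ WARN:0@0.022] global loadsave.cpp:275 findDecoder imread_('m_top_c.png'): can't open/read file: check file path/integrity
Traceback (most recent call last):
AttributeError: 'NoneType' object has no attribute 'shape'
```

```bash
python3 - <<'E'
import cv2
t=cv2.imread('pics/top0.png');s=cv2.imread('pics/scene0.png')
print(t[232,165:216,::3].tolist()); print(t[200,264:300,2].tolist());print(s[228,292:345:2].tolist())
E
```

```text
[[126], [125], [125], [125], [126], [131], [145], [155], [157], [154], [154], [153], [154], [153], [154], [154], [151], [139], [121], [104], [97], [94], [88], [84], [79], [81], [83], [83], [84], [89], [103], [116], [126], [136], [144], [147], [151], [151], [151], [151], [148], [138], [115], [97], [92], [96], [95], [94], [95], [97], [98]]
[137, 138, 139, 137, 136, 136, 136, 133, 116, 89, 65, 55, 59, 70, 88, 98, 103, 100, 99, 88, 74, 62, 57, 55, 62, 77, 93, 99, 101, 100, 99, 98, 100, 100, 107, 118]
[[147, 157, 174], [144, 153, 169], [143, 152, 171], [147, 158, 173], [100, 107, 119], [122, 137, 151], [180, 204, 222], [180, 202, 220], [181, 203, 221], [182, 204, 222], [181, 203, 221], [182, 206, 227], [90, 97, 106], [80, 87, 93], [81, 85, 89], [93, 101, 108], [149, 166, 182], [179, 201, 221], [183, 207, 223], [185, 208, 225], [184, 207, 224], [184, 207, 225], [186, 210, 226], [148, 158, 176], [149, 161, 177], [151, 161, 177], [152, 162, 180]]
```

```bash
cat > fit.py <<'E'
from h import *
from scipy.optimize import minimize
T={}
box={'scene':{'b':(292,202,345,252),'c':(222,172,256,204)},'top':{'b':(160,208,218,266),'c':(262,184,302,220)}}
for n in C:
    im=cv2.imread(f'pics/{n}0.png')
    for k in 'bc':
        x0,y0,x1,y1=box[n][k]; s=im[y0:y1,x0:x1].astype(int)
        if k=='b': m=(s[...,2]>(158 if n=='top' else 197)).astype(np.uint8)
        else: m=(s.max(2)<(82 if n=='top' else 100)).astype(np.uint8)
        cs,_=cv2.findContours(m,0,1); c=max(cs,key=cv2.contourArea)
        h=np.zeros_like(m); cv2.fillConvexPoly(h,cv2.convexHull(c),1)
        T[n,k]=h; print(n,k,h.sum(), int(m.sum()))
        vis=s.astype(np.uint8).copy(); vis[h==0]//=3
        cv2.imwrite(f'pics/m_{n}_{k}.png',cv2.resize(np.hstack([s.astype(np.uint8),vis]),None,fx=6,fy=6,interpolation=0))
def model(n,k,p):
    b=box[n][k]
    return hullmask(n,cyl(*p,.048,0.018,.018) if k=='b' else cyl(*p,.021/np.cos(np.pi/8),0,.026,8,np.pi/8),*b)
for k,p0 in(('b',(.473,.150)),('c',(.557,-.094))):
    for ns in(['scene'],['top'],['scene','top']):
        f=lambda p:sum(((model(n,k,p)-T[n,k])**2).sum() for n in ns)
        r=minimize(f,p0,method='Nelder-Mead',options=dict(initial_simplex=np.array(p0)+[[0,0],[.004,0],[0,.004]],xatol=1e-5))
        print(k,ns,r.x.round(4),round(r.fun,1),[model(n,k,r.x).sum().round() for n in ns])
sc=cv2.imread('pics/scene0.png');tp=cv2.imread('pics/top0.png')
for nm,n,im,b,z,thr in(('mark','scene',sc,(323,212,334,223),.020,60),('mark','top',tp,(185,243,194,258),.020,40),('dash','scene',sc,(317,210,324,217),.062,30),('dash','top',tp,(181,230,193,241),.062,15),('cdash','scene',sc,(241,181,247,188),.026,30),('cdash','top',tp,(272,201,281,209),.026,25)):
    uv=wcent(im,*b,thr); print(nm,n,np.round(uv,2),ray(n,uv,z).round(4))
E
python3 fit.py
cd pics; python3 -c "
import cv2,numpy as np
ims=[cv2.imread(f'm_{n}_{k}.png') for n in('scene','top') for k in 'bc']
W=max(i.shape[1] for i in ims)
o=np.vstack([cv2.copyMakeBorder(i,0,0,0,W-i.shape[1],0) for i in ims]);cv2.imwrite('mm.png',cv2.resize(o,(400,600)))
t=cv2.imread('top0.png')[222:262,165:215];s=cv2.imread('scene0.png')[200:240,295:345]
cv2.imwrite('sh.png',np.hstack([cv2.resize(s,(400,320),interpolation=2),cv2.resize(t,(400,320),interpolation=2)]))"
```

```text
scene b 745 460
scene c 232 219
top b 885 531
top c 215 150
b ['scene'] [0.4746 0.155 ] 61.8 [np.float64(816.0)]
b ['top'] [0.4709 0.1494] 192.9 [np.float64(1099.0)]
b ['scene', 'top'] [0.4741 0.1544] 268.6 [np.float64(815.0), np.float64(1097.0)]
c ['scene'] [ 0.5567 -0.0895] 6.9 [np.float64(228.0)]
c ['top'] [ 0.5562 -0.0935] 14.6 [np.float64(235.0)]
c ['scene', 'top'] [ 0.5559 -0.0922] 37.6 [np.float64(227.0), np.float64(235.0)]
mark scene [327.58 216.71] [0.438  0.1503 0.02  ]
mark top [189.61 249.58] [0.437 0.146 0.02 ]
dash scene [321.04 213.67] [0.4712 0.1513 0.062 ]
dash top [186.88 236.42] [0.47   0.1456 0.062 ]
cdash scene [244.22 185.31] [ 0.5462 -0.0768  0.026 ]
cdash top [276.53 205.14] [ 0.546  -0.0803  0.026 ]
```

View pics/mm.png

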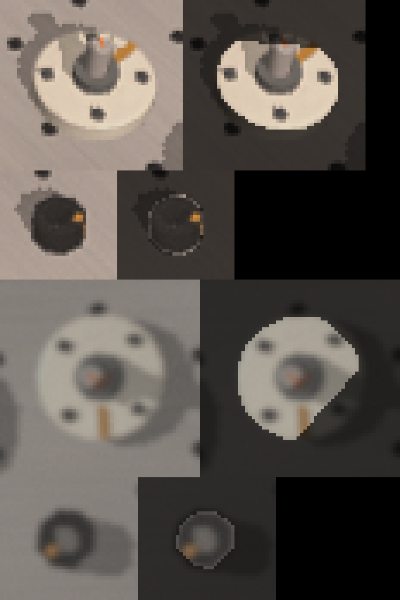

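View pics/sh.png

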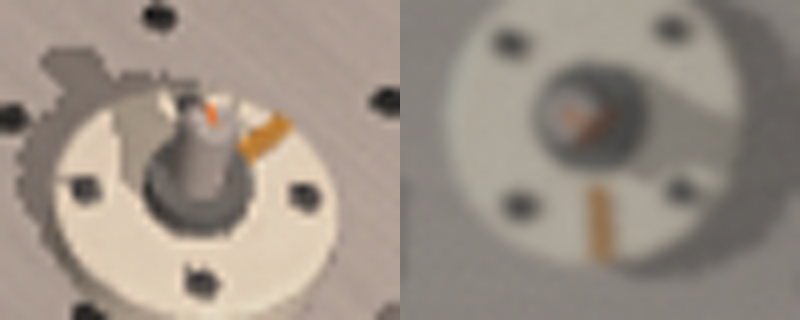

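```bash
python3 - <<'E'
from h import *
sc=cv2.imread('pics/scene0.png');tp=cv2.imread('pics/top0.png')
B={'scene':[(305.5,223.5),(333,224.5),(320,235.3)],'top':[(178.6,227.3),(199,225.4),(179.9,247.7),(200.3,245.6)]}
for n,im in(('scene',sc),('top',tp)):
    P=[]
    for u,v in B[n]:
        x0,y0=int(u)-4,int(v)-4; s=im[y0:y0+9,x0:x0+9].astype(float).mean(2)
        bg=np.median(np.r_[s[0],s[-1],s[:,0],s[:,-1]])
        w=np.clip(bg-25-s,0,None); ys,xs=np.mgrid[y0:y0+9,x0:x0+9]
        uv=((w*xs).sum()/w.sum(),(w*ys).sum()/w.sum()); p=ray(n,uv,.018); P.append(p[:2]); print(n,np.round(uv,2),p.round(4))
    P=np.array(P)
    if n=='scene': c=(P[0]+P[1])/2; 
    else: c=P.mean(0)
    print('c',c.round(4),[ (np.hypot(*(p-c)).round(4),np.degrees(np.arctan2(*(p-c)[::-1])).round(1)) for p in P])
    mk={'scene':(327.58,216.71),'top':(189.61,249.58)}[n]; d=ray(n,mk,.02)[:2]-c; print('mark',np.hypot(*d).round(4),np.degrees(np.arctan2(d[1],d[0])).round(1))
    ca={'scene':(.5567,-.0895),'top':(.5562,-.0935)}[n]
    dd=ray(n,{'scene':(244.22,185.31),'top':(276.53,205.14)}[n],.026)[:2]-ca; print('cdash',np.hypot(*dd).round(4),np.degrees(np.arctan2(dd[1],dd[0])).round(1))
    dd=ray(n,{'scene':(321.04,213.67),'top':(186.88,236.42)}[n],.062)[:2]-c; print('dash',dd.round(4),np.hypot(*dd).round(4),np.degrees(np.arctan2(dd[1],dd[0])).round(1))
    print('pred shaft top',proj(n,[[*c,.062]]))
E
```

```text
scene [303.63 223.08] [0.5022 0.1237 0.018 ]
scene [333.16 223.94] [0.4425 0.1761 0.018 ]
scene [319.64 234.94] [0.4962 0.1787 0.018 ]
c [0.4724 0.1499] [(np.float64(0.0397), np.float64(-41.3)), (np.float64(0.0397), np.float64(138.7)), (np.float64(0.0374), np.float64(50.4))]
mark 0.0343 179.4
cdash 0.0165 129.5
dash [-0.0012  0.0014] 0.0018 130.4
pred shaft top [[320.36133215 213.57221896]]
top [178.29 226.96] [0.4956 0.1757 0.018 ]
top [199.84 224.13] [0.5017 0.1199 0.018 ]
top [179.64 247.39] [0.4432 0.1719 0.018 ]
top [199.8  245.61] [0.4465 0.1202 0.018 ]
c [0.4718 0.1469] [(np.float64(0.0374), np.float64(50.3)), (np.float64(0.0403), np.float64(-42.0)), (np.float64(0.0379), np.float64(138.8)), (np.float64(0.0368), np.float64(-133.4))]
mark 0.0347 -178.5
cdash 0.0167 127.8
dash [-0.0018 -0.0013] 0.0022 -144.2
pred shaft top [[186.35534211 235.69829421]]
```

```bash
python3 - <<'E'
from h import *
sc=cv2.imread('pics/scene0.png');tp=cv2.imread('pics/top0.png')
def pa(n,im,b,z,thr):
    x0,y0,x1,y1=b; s=im[y0:y1,x0:x1].astype(float); w=np.clip(s[...,2]-s[...,0]-thr,0,None)
    ys,xs=np.nonzero(w); W=w[ys,xs]; P=np.array([ray(n,(x+x0,y+y0),z)[:2] for x,y in zip(xs,ys)])
    m=(P*W[:,None]).sum(0)/W.sum(); cov=((P-m).T*W)@(P-m)/W.sum(); e,v=np.linalg.eigh(cov)
    a=np.degrees(np.arctan2(v[1,1],v[0,1]))%180
    print(n,m.round(4),'std',np.sqrt(e).round(4),'ang',a.round(1))
for t in(40,60): pa('scene',sc,(322,211,335,224),.02,t)
for t in(35,45): pa('top',tp,(184,242,195,260),.02,t)
for t in(30,45,60): pa('scene',sc,(317,209,324,217),.062,t)
for t in(15,20): pa('top',tp,(181,230,193,241),.062,t)
c=np.vstack([cv2.resize(sc[204:224,310:340],(750,300),interpolation=0)[:, :750],cv2.resize(tp[226:246,175:205],(750,300),interpolation=0)]); cv2.imwrite('pics/dash.png',cv2.resize(np.hstack([cv2.resize(sc[206:222,312:332],(400,320),interpolation=0),cv2.resize(tp[228:244,176:196],(400,320),interpolation=0)]),None,fx=1,fy=1))
E
```

```text
scene [0.4381 0.1506] std [0.0039 0.0064] ang 6.1
scene [0.438  0.1503] std [0.0023 0.0061] ang 4.1
top [0.4372 0.146 ] std [0.0018 0.0061] ang 4.7
top [0.4371 0.1462] std [0.0013 0.0056] ang 2.4
scene [0.4712 0.1513] std [0.0014 0.0032] ang 45.0
scene [0.4717 0.1515] std [0.0008 0.0026] ang 52.1
scene [0.4717 0.1516] std [0.0002 0.0023] ang 45.8
top [0.47   0.1456] std [0.0031 0.0062] ang 53.4
top [0.4693 0.145 ] std [0.0021 0.0036] ang 66.0
```

View pics/dash.png

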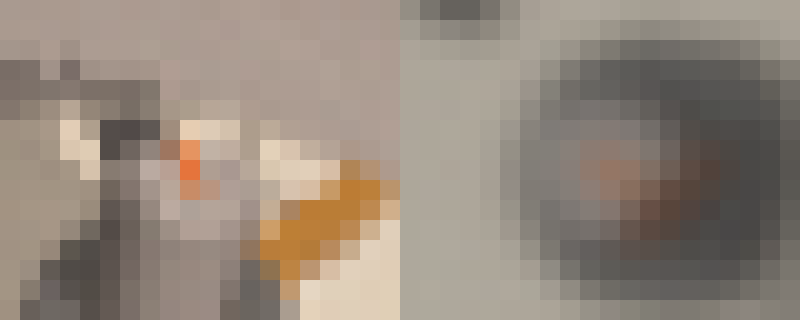

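>>> {"method": "carry_out", "body": {
  "targets": [
    [[-22,0,31],[0,0,0]],
    [[-22,0,31],[0,0,0]],
    [[-22,0,31],[0,0,0]],
    [[-22,0,31],[0,0,0]],
    [[-22,0,31],[0,0,0]],
    [[-22,0,31],[0,0,0]],
    [[-22,0,31],[0,0,0]],
    [[-22,0,31],[0,0,0]],
    [[-22,0,31],[0,0,0]],
    [[-22,0,31],[0,0,0]],
    [[-22,0,31],[0,0,0]],
    [[-22,0,31],[0,0,0]]
  ],
  "jaw": 0.7,
  "squeeze": 5
}}

```text
time_s: 1.8
tool_pos: [0.4969, -0.2016, 0.2229]
tool_rot: [-90.0, -0.0, -66.2]
force: [0.1, -1.3, -0.2]
grip_width: 0.0609
```

>>> {"method": "carry_out", "body": {
  "targets": [
    [[-41,0,15],[0,0,0]],
    [[-41,0,15],[0,0,0]],
    [[-41,0,15],[0,0,0]],
    [[-41,0,15],[0,0,0]],
    [[-41,0,15],[0,0,0]],
    [[-41,0,15],[0,0,0]],
    [[-41,0,15],[0,0,0]],
    [[-41,0,15],[0,0,0]],
    [[0,0,0],[0,-8,0]],
    [[0,0,0],[0,-8,0]],
    [[0,0,0],[0,-8,0]],
    [[0,0,0],[0,-8,0]]
  ]
}}

```text
time_s: 3.0
tool_pos: [0.4735, 0.1458, 0.2227]
tool_rot: [-90.0, -0.0, -33.8]
force: [0.1, 0.2, -0.5]
grip_width: 0.0611
```

>>> {"method": "carry_out", "body": {
  "targets": [
    [[0,8,0],[0,-8.2,0]],
    [[0,8,0],[0,-8.2,0]],
    [[0,8,0],[0,-8.2,0]],
    [[0,8,0],[0,-8.2,0]],
    [[0,8,0],[0,-8.2,0]],
    [[0,8,0],[0,-8.2,0]],
    [[0,8,0],[0,-8.2,0]],
    [[0,8,0],[0,-8.2,0]],
    [[0,8,0],[0,-8.2,0]],
    [[0,8,0],[0,-8.2,0]],
    [[0,0,0],[0,0,0]]
  ],
  "jaw": 0.6
}}

```text
time_s: 4.1
tool_pos: [0.4727, 0.1453, 0.1417]
tool_rot: [-89.9, 0.1, 47.8]
force: [-0.7, -0.8, -0.1]
grip_width: 0.0521
```

>>> {"method": "carry_out", "body": {
  "targets": [
    [[1.5,20,2.3],[0,0,0]],
    [[0,20,0],[0,0,0]],
    [[0,20,0],[0,0,0]],
    [[0,15,0],[0,0,0]],
    [[0,12,0],[0,0,0]],
    [[0,10,0],[0,0,0]],
    [[0,8,0],[0,0,0]],
    [[0,0,0],[0,0,0]]
  ]
}}

```text
time_s: 4.9
tool_pos: [0.4722, 0.1482, 0.0367]
tool_rot: [-89.9, 0.1, 47.8]
force: [-0.6, 0.3, -0.3]
grip_width: 0.0521
```

```bash
python3 - <<'E'
from h import *
for n,b in (('scene',(285,180,75,56)),('top',(155,205,75,56))):
    im=env.read_camera(n)[:,:,::-1]; x,y,w,h=b
    cv2.imwrite(f'pics/{n}1.png',cv2.resize(im[y:y+h,x:x+w],(w*8,h*8),interpolation=cv2.INTER_CUBIC))
E
cd pics; python3 -c "
import cv2,numpy as np
cv2.imwrite('p1.png',cv2.resize(np.hstack([cv2.imread('scene1.png'),cv2.imread('top1.png')]),(800,300)))"
```

```text
(no output)
```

View pics/p1.png

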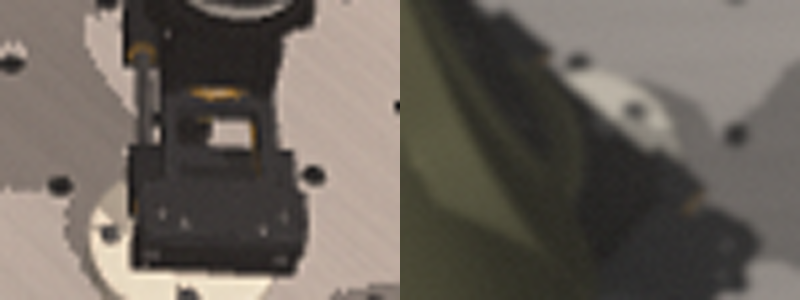

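The gripper straddles the shaft and hides it in both pictures. The force is near zero, so I close gently.

>>> {"method": "carry_out", "body": {
  "targets": [
    [[0,0,0],[0,0,0]],
    [[0,0,0],[0,0,0]],
    [[0,0,0],[0,0,0]],
    [[0,0,0],[0,0,0]],
    [[0,0,0],[0,0,0]],
    [[0,0,0],[0,0,0]],
    [[0,0,0],[0,0,0]]
  ],
  "jaw": 0,
  "squeeze": 10
}}

```text
time_s: 5.7
tool_pos: [0.4749, 0.1506, 0.038]
tool_rot: [-90.1, -0.4, 47.9]
force: [5.2, 5.2, -5.4]
grip_width: 0.0162
```

>>> {"method": "carry_out", "body": {
  "targets": [
    [[2,0,0],[0,0,0]],
    [[2,0,0],[0,0,0]],
    [[0,0,0],[0,0,0]],
    [[0,0,0],[0,0,0]]
  ]
}}

```text
time_s: 6.1
tool_pos: [0.475, 0.1506, 0.0378]
tool_rot: [-90.0, 0.1, 47.8]
force: [-1.6, -1.1, 6.0]
grip_width: 0.0158
```

>>> {"method": "carry_out", "body": {
  "targets": [
    [[-0.8,0,0],[0,0,0]],
    [[0,0,-0.25],[0,6.4,0]],
    [[0,0,-0.25],[0,6.4,0]],
    [[0,0,-0.25],[0,6.4,0]],
    [[0,0,-0.25],[0,6.4,0]],
    [[0,0,-0.25],[0,6.4,0]],
    [[0,0,-0.25],[0,6.4,0]],
    [[0,0,-0.25],[0,6.4,0]],
    [[0,0,0],[0,0,0]],
    [[0,0,0],[0,0,0]],
    [[0,0,0],[0,0,0]]
  ],
  "squeeze": 15
}}

```text
time_s: 7.2
tool_pos: [0.4745, 0.1488, 0.0378]
tool_rot: [-90.1, 0.2, 3.0]
force: [-3.8, -1.0, 8.9]
grip_width: 0.0154
```

```bash
python3 - <<'E'
from h import *
o=env.get_obs(); print(o['tool_pos'],o['tool_rot'],o['force'],o['wrist_torque'],o['grip_width'],o['qpos'])
E
```

```text
[0.47450326 0.14881383 0.03783668] [-90.07991536   0.15896142   3.01241717] [-3.8121489  -0.98577583  8.91436685] [-0.1850753   0.8745426  -0.02730594] 0.015381489043970256 [ 14.00464186  13.68793423 -37.58783555 114.73237649  10.18131166
  54.95135628 -25.68991534]
```

```bash
cat > barfit.py <<'E'
from h import *
from scipy.optimize import least_squares
def bar(x,y,yaw,z=.02,L=.024,W=.008):
    c,s=np.cos(yaw),np.sin(yaw); P=np.array([[-L/2,-W/2],[L/2,-W/2],[L/2,W/2],[-L/2,W/2]])
    return np.c_[P@np.array([[c,s],[-s,c]])+[x,y],np.full(4,z)]
def fit(n,im,b,sig,z=.02,L=.024,W=.008,p0=(.4375,.148,.05)):
    x0,y0,x1,y1=b; D=(im[...,2].astype(float)-im[...,0])[y0:y1,x0:x1]
    def res(p,full=False):
        m=hullmask(n,bar(*p[:3],z,L,W),x0-6,y0-6,x1+6,y1+6)
        if p[3]>.2: m=cv2.GaussianBlur(m,(0,0),p[3])
        m=m[6:-6,6:-6]
        A=np.c_[m.ravel(),np.ones(m.size)]; k,*_=np.linalg.lstsq(A,D.ravel(),rcond=None)
        return A@k-D.ravel()
    best=None
    for yw in(-.1,0,.1,.2):
        r=least_squares(res,[p0[0],p0[1],yw,sig],x_scale=[.001,.001,.05,.3],diff_step=[1e-3,3e-3,.2,.1],loss='soft_l1',f_scale=8)
        if best is None or r.cost<best.cost: best=r
    return best
if __name__=='__main__':
    sc=cv2.imread('pics/scene0.png');tp=cv2.imread('pics/top0.png')
    for n,im,b,s,c in(('scene',sc,(323,209,338,224),.5,(.4724,.150)),('top',tp,(184,242,196,260),.9,(.4718,.1469))):
        r=fit(n,im,b,s); p=r.x
        print(n,p[:2].round(4),'yaw',np.degrees(p[2]).round(1),'sig',p[3].round(2),'cost',r.cost.round(), 'dir',np.degrees(np.arctan2(c[1]-p[1],c[0]-p[0])).round(1),np.hypot(c[0]-p[0],c[1]-p[1]).round(4))
E
python3 barfit.py
```

```text
scene [0.4377 0.1503] yaw 3.4 sig 0.52 cost 6169.0 dir -0.5 0.0347
top [0.4375 0.1461] yaw 3.9 sig 0.93 cost 1135.0 dir 1.4 0.0343
```

>>> {"method": "carry_out", "body": {
  "targets": [
    [[-1.6,0,0],[0,-0.3,0]],
    [[0,0,0],[0,0,0]],
    [[0,0,0],[0,0,0]]
  ]
}}

```text
time_s: 7.5
tool_pos: [0.4745, 0.1489, 0.0379]
tool_rot: [-90.0, -0.0, 3.3]
force: [0.0, -0.6, 6.2]
grip_width: 0.0157
```

>>> {"method": "carry_out", "body": {
  "targets": [
    [[0,0,0],[0,0,0]],
    [[0,0,0],[0,0,0]],
    [[0,0,0],[0,0,0]],
    [[0,-10,0],[0,0,0]],
    [[0,-30,0],[0,0,0]],
    [[0,-40,0],[0,0,0]],
    [[0,-40,0],[0,0,0]],
    [[0,0,-50],[0,0,0]],
    [[0,0,-50],[0,0,0]],
    [[0,0,-50],[0,0,0]],
    [[0,0,-48],[0,0,0]]
  ],
  "jaw": 0.7
}}

```text
time_s: 8.6
tool_pos: [0.4856, -0.0506, 0.1586]
tool_rot: [-90.0, -0.1, 3.3]
force: [1.1, -0.1, -0.2]
grip_width: 0.0609
```

```bash
python3 - <<'E'
from h import *
from barfit import fit
ims={}
for n in('scene','top'):
    im=env.read_camera(n)[:,:,::-1].copy(); cv2.imwrite(f'pics/{n}2.png',im); ims[n]=im
for n,b,s,c in(('scene',(323,209,338,224),.5,(.4724,.150)),('top',(184,242,196,260),.9,(.4718,.1469))):
    p=fit(n,ims[n],b,s).x; print(n,p[:2].round(4),np.degrees(p[2]).round(1))
a=cv2.resize(ims['scene'][200:240,295:345],(400,320),interpolation=2);t=cv2.resize(ims['top'][222:262,165:215],(400,320),interpolation=2)
cv2.imwrite('pics/p2.png',np.hstack([a,t]))
E
```

```text
scene [0.4377 0.1504] 4.1
top [0.4375 0.146 ] 4.1
```

View pics/p2.png

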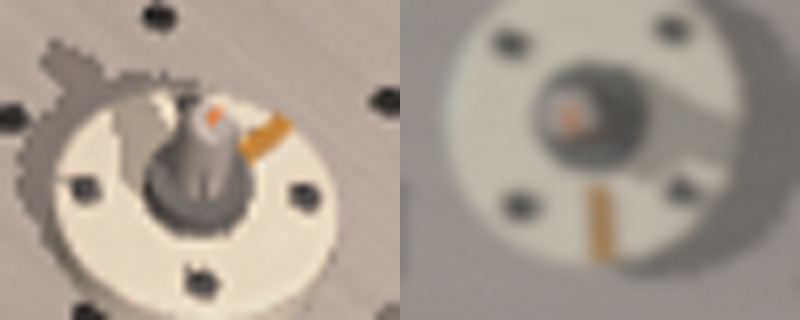

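>>> {"method": "carry_out", "body": {
  "targets": [
    [[34.3,0,-21.7],[0,0,0]],
    [[34.3,0,-21.7],[0,0,0]],
    [[0,8,0],[0,6.85,0]],
    [[0,8,0],[0,6.85,0]],
    [[0,8,0],[0,6.85,0]],
    [[0,8,0],[0,6.85,0]],
    [[0,8,0],[0,6.85,0]],
    [[0,8,0],[0,6.85,0]],
    [[0,8,0],[0,6.85,0]],
    [[0,8,0],[0,6.85,0]],
    [[0,20,0],[0,0,0]],
    [[0,0,0],[0,0,0]]
  ],
  "jaw": 0.8
}}

```text
time_s: 9.9
tool_pos: [0.5547, -0.0869, 0.0716]
tool_rot: [-90.2, 0.2, -51.4]
force: [-0.8, 0.6, 0.5]
grip_width: 0.0699
```

```bash
python3 - <<'E'
from h import *
im=env.read_camera('scene')[:,:,::-1]; o=env.get_obs(); print(o['tool_pos'],o['tool_rot'])
cv2.imwrite('pics/p3.png',cv2.resize(im[130:220,190:290],(700,600),interpolation=2)[:600])
E
```

```text
[ 0.55562342 -0.08714582  0.07289623] [-90.08347619   0.13075742 -51.42376931]
```

View pics/p3.png

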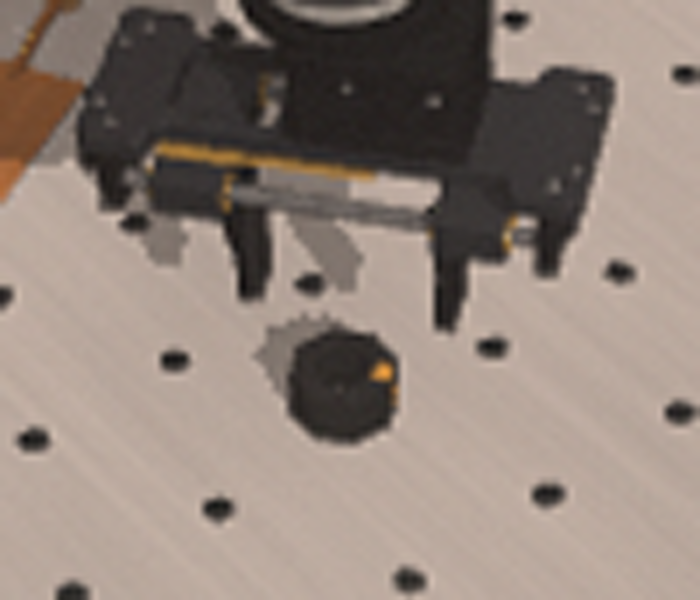

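>>> {"method": "carry_out", "body": {
  "targets": [
    [[3,20,-1],[0,0,0]],
    [[0,20,0],[0,0,0]],
    [[0,15,0],[0,0,0]],
    [[0,11,0],[0,0,0]],
    [[0,0,0],[0,0,0]]
  ]
}}

```text
time_s: 10.45
tool_pos: [0.5567, -0.0906, 0.0064]
tool_rot: [-90.1, 0.1, -51.5]
force: [-0.1, -1.3, -0.2]
grip_width: 0.0697
```

```bash
python3 - <<'E'
from h import *
im=env.read_camera('scene')[:,:,::-1]; o=env.get_obs(); print(o['tool_pos'],o['tool_rot'],o['force'])
cv2.imwrite('pics/p4.png',cv2.resize(im[140:215,190:290],(800,600),interpolation=2))
E
```

```text
[ 0.55753277 -0.09069813  0.00736519] [-9.00263687e+01  4.15259427e-02 -5.14626103e+01] [-1.17657267  0.70935001  0.89802317]
```

View pics/p4.png

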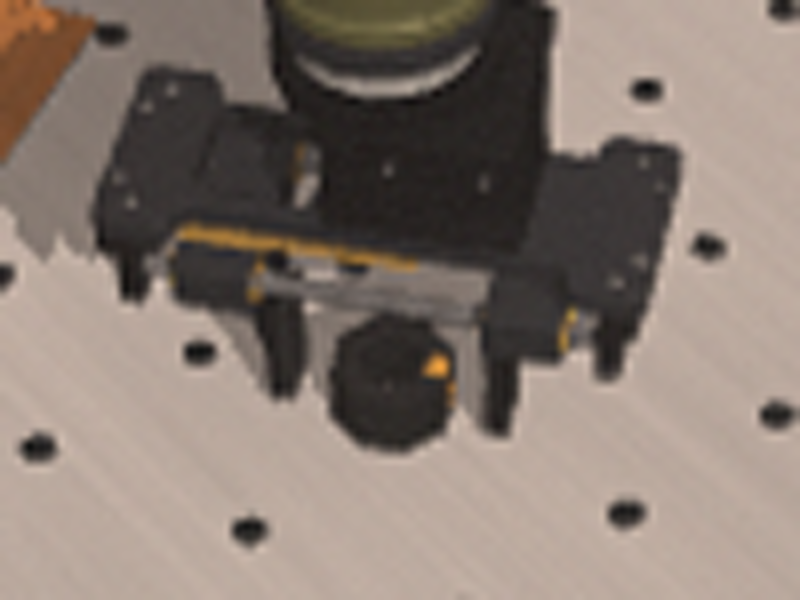

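```bash
python3 -c "
from h import *
print(proj('scene',[[.557,-.0906,.007],[.5567,-.0895,.013],[.5567,-.0895,0]]), 190+391/8-.5,140+414/8-.5)"
```

```text
[[238.34520515 188.60303211]
 [238.62739138 187.4218898 ]
 [238.7048357  190.34754283]] 238.375 191.25
```

>>> {"method": "carry_out", "body": {
  "targets": [
    [[0,1.5,0],[0,0,0]],
    [[0,0,0],[0,0,0]],
    [[0,0,0],[0,0,0]],
    [[0,0,0],[0,0,0]],
    [[0,0,0],[0,0,0]],
    [[0,0,0],[0,0,0]]
  ],
  "jaw": 0.3,
  "squeeze": 8
}}

```text
time_s: 11.1
tool_pos: [0.558, -0.0909, 0.0064]
tool_rot: [-90.0, -0.0, -51.5]
force: [-0.1, -0.4, 3.2]
grip_width: 0.0418
```

>>> {"method": "carry_out", "body": {
  "targets": [
    [[0,0,0],[0,0,0]],
    [[0,0,0],[0,0,0]],
    [[0,0,0],[0,0,0]],
    [[0,0,0],[0,-8,0]],
    [[0,0,0],[0,-8,0]],
    [[0,0,0],[0,-8,0]],
    [[0,0,0],[0,-8,0]],
    [[0,0,0],[0,-8,0]],
    [[0,0,0],[0,-8,0]],
    [[0,0,0],[0,-8,0]],
    [[0,0,0],[0,-8,0]],
    [[0,0,0],[0,-8,0]]
  ],
  "jaw": 0.8
}}

```text
time_s: 12.3
tool_pos: [0.5576, -0.091, 0.0059]
tool_rot: [-90.0, 0.0, 20.8]
force: [0.0, 0.2, -0.5]
grip_width: 0.0696
```

>>> {"method": "carry_out", "body": {
  "targets": [
    [[0,0,0],[0,-6,0]],
    [[0,0,0],[0,-6,0]],
    [[0,0,0],[0,-6,0]],
    [[0,0,0],[0,0,0]]
  ]
}}

```text
time_s: 12.7
tool_pos: [0.5576, -0.091, 0.0059]
tool_rot: [-90.0, 0.0, 38.5]
force: [0.3, 0.8, 0.3]
grip_width: 0.0696
```

>>> {"method": "carry_out", "body": {
  "targets": [
    [[0,0,0],[0,0,0]],
    [[0,0,0],[0,0,0]],
    [[0,0,0],[0,0,0]],
    [[0,0,0],[0,0,0]],
    [[0,0,0],[0,0,0]],
    [[0,0,0],[0,0,0]]
  ],
  "jaw": 0.3,
  "squeeze": 35
}}

```text
time_s: 13.3
tool_pos: [0.5577, -0.0909, 0.0061]
tool_rot: [-90.0, 0.0, 38.5]
force: [-0.6, 0.7, -0.5]
grip_width: 0.0421
```

```bash
python3 - <<'E'
from h import *
im=env.read_camera('scene')[:,:,::-1]; o=env.get_obs(); print(o['tool_pos'],o['tool_rot'],o['force'],o['grip_width'],o['qpos'])
cv2.imwrite('pics/p5.png',cv2.resize(im[140:215,190:290],(800,600),interpolation=2))
E
```

```text
[ 0.55770422 -0.0908561   0.00604296] [-9.00012128e+01  5.53267983e-03  3.85170714e+01] [ 0.18724658 -0.90015516  0.56372046] 0.04154563003610005 [ 36.64308838  24.12742631 -35.39756308 106.82530546  16.95006131
  54.33438102  32.11875686]
```

View pics/p5.png

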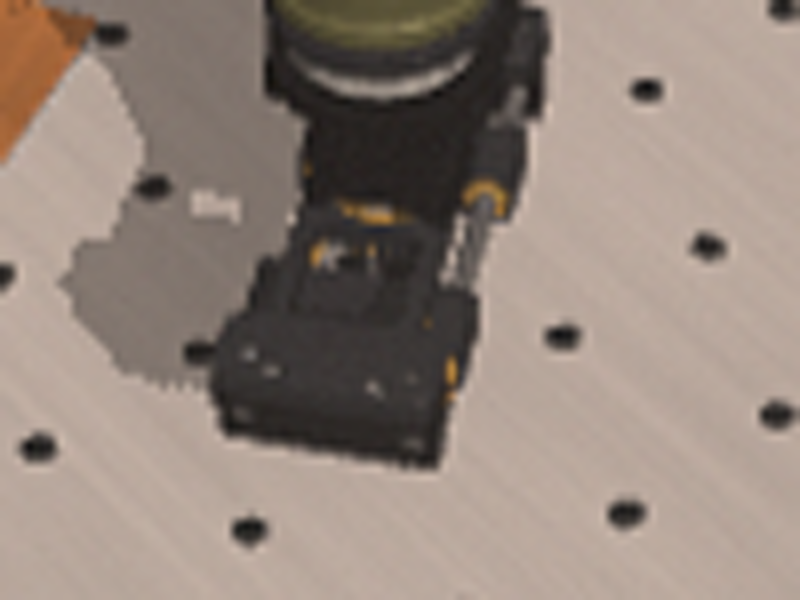

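>>> {"method": "carry_out", "body": {
  "targets": [
    [[0,-10,0],[0,0,0]],
    [[0,-20,0],[0,0,0]],
    [[0,-35,0],[0,0,0]],
    [[0,-35,0],[0,0,0]],
    [[11.9,0,34.5],[0,0,0]],
    [[11.9,0,34.5],[0,0,0]],
    [[11.9,0,34.5],[0,0,0]],
    [[11.9,0,34.5],[0,0,0]],
    [[11.9,0,34.5],[0,0,0]],
    [[11.9,0,34.5],[0,0,0]],
    [[11.9,0,34.5],[0,0,0]],
    [[0,0,0],[0,0,0]]
  ]
}}

```text
time_s: 14.55
tool_pos: [0.4702, 0.156, 0.107]
tool_rot: [-89.9, -0.1, 39.0]
force: [-0.0, -0.1, -1.2]
grip_width: 0.0414
```

>>> {"method": "carry_out", "body": {
  "targets": [
    [[0,0,0],[0,-6.85,0]],
    [[0,0,0],[0,-6.85,0]],
    [[0,0,0],[0,-6.85,0]],
    [[0,0,0],[0,-6.85,0]],
    [[0,0,0],[0,-6.85,0]],
    [[0,0,0],[0,-6.85,0]],
    [[0,0,0],[0,-6.85,0]],
    [[0,0,0],[0,-6.85,0]],
    [[0,0,0],[0,0,0]],
    [[0,0,0],[0,0,0]]
  ]
}}

```text
time_s: 15.55
tool_pos: [0.4726, 0.1495, 0.1063]
tool_rot: [-90.0, 0.0, 93.1]
force: [-0.0, 0.6, -1.1]
grip_width: 0.0421
```

```bash
python3 - <<'E'
from h import *
P=[]
for n,(x,y) in(('scene',(285,170)),('top',(150,200))):
    im=env.read_camera(n)[:,:,::-1]; cv2.imwrite(f'pics/{n}6.png',im); P.append(cv2.resize(im[y:y+75,x:x+75],(400,400),interpolation=2))
Q=[env.get_obs() for _ in range(5)];o=Q[0]
print(np.mean([q['tool_pos'] for q in Q],0),o['tool_rot'],np.mean([q['force'] for q in Q],0),o['grip_width'],o['qpos'][-1])
cv2.imwrite('pics/p6.png',np.hstack(P))
E
```

```text
[0.47257067 0.14966853 0.1061566 ] [-9.00093555e+01  1.39970367e-02  9.31903766e+01] [ 0.3716787  -0.38732203 -1.07752216] 0.041738732664976665 65.00152446805227
```

View pics/p6.png

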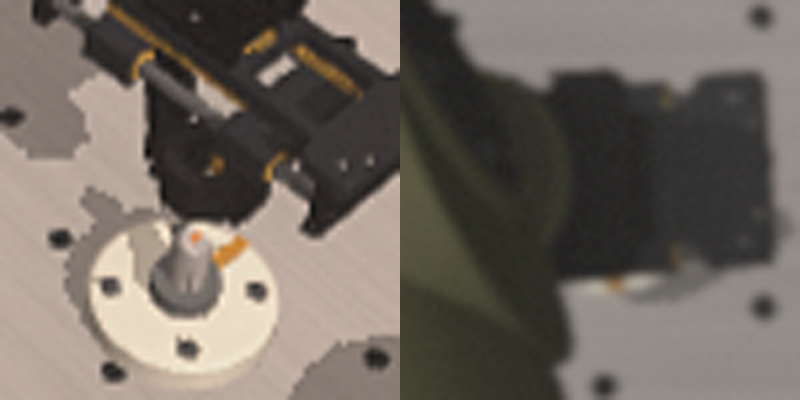

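>>> {"method": "carry_out", "body": {
  "targets": [
    [[0.3,12,0],[0,0,0]],
    [[0,12,0],[0,0,0]],
    [[0,8,0],[0,0,0]],
    [[0,3,0],[0,0,0]],
    [[0,2,0],[0,0,0]],
    [[0,2,0],[0,0,0]],
    [[0,0,0],[0,0,0]]
  ]
}}

```text
time_s: 16.35
tool_pos: [0.4725, 0.1502, 0.067]
tool_rot: [-90.0, 0.0, 93.3]
force: [0.7, -0.8, -1.5]
grip_width: 0.042
```

```bash
cat > look.py <<'E'
import sys
from h import *
k=sys.argv[1];P=[]
for n,(x,y) in(('scene',(285,175)),('top',(150,200))):
    if n not in sys.argv[2:]: continue
    im=env.read_camera(n)[:,:,::-1]; cv2.imwrite(f'pics/{n}{k}.png',im); P.append(cv2.resize(im[y:y+60,x:x+75],(600,480),interpolation=2))
Q=[env.get_obs() for _ in range(5)];o=Q[0]
print(np.mean([q['tool_pos'] for q in Q],0).round(4),o['tool_rot'].round(2),np.mean([q['force'] for q in Q],0).round(2),o['wrist_torque'].round(2),o['grip_width'])
cv2.imwrite(f'pics/p{k}.png',np.hstack(P))
E
python3 look.py 7 scene
```

```text
[0.4726 0.1503 0.0672] [-90.02   0.    93.33] [ 1.69  0.51 -0.54] [ 0.13 -0.16 -0.04] 0.041794738338372814
```

View pics/p7.png

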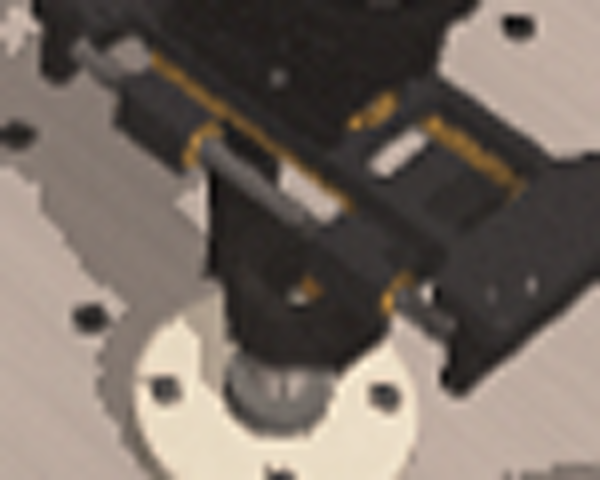

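>>> {"method": "carry_out", "body": {
  "targets": [
    [[0,2,0],[0,0,0]],
    [[0,2,0],[0,0,0]],
    [[0,2,0],[0,0,0]],
    [[0,0,0],[0,0,0]]
  ]
}}

```text
time_s: 16.8
tool_pos: [0.4722, 0.1501, 0.0607]
tool_rot: [-90.0, 0.0, 93.3]
force: [-0.4, 0.7, -0.6]
grip_width: 0.0418
```

>>> {"method": "carry_out", "body": {
  "targets": [
    [[0,2,0],[0,0,0]],
    [[0,2,0],[0,0,0]],
    [[0,2,0],[0,0,0]],
    [[0,2,0],[0,0,0]],
    [[0,0,0],[0,0,0]]
  ]
}}

```text
time_s: 17.3
tool_pos: [0.4722, 0.1502, 0.0527]
tool_rot: [-90.0, 0.0, 93.3]
force: [0.1, -0.2, -1.4]
grip_width: 0.042
```

>>> {"method": "carry_out", "body": {
  "targets": [
    [[0,3,0],[0,0,0]],
    [[0,3,0],[0,0,0]],
    [[0,3,0],[0,0,0]],
    [[0,3,0],[0,0,0]],
    [[0,3,0],[0,0,0]],
    [[0,0,0],[0,0,0]]
  ]
}}

```text
time_s: 17.9
tool_pos: [0.4721, 0.1501, 0.0375]
tool_rot: [-89.9, 0.0, 93.3]
force: [-0.2, 0.6, -1.4]
grip_width: 0.0416
```

>>> {"method": "carry_out", "body": {
  "targets": [
    [[0,1.5,0],[0,0,0]],
    [[0,1.5,0],[0,0,0]],
    [[0,1.5,0],[0,0,0]],
    [[0,1.5,0],[0,0,0]],
    [[0,0,0],[0,0,0]],
    [[0,0,0],[0,0,0]]
  ]
}}

```text
time_s: 18.5
tool_pos: [0.4727, 0.1503, 0.0323]
tool_rot: [-90.0, 0.0, 93.3]
force: [-0.6, -0.2, 3.8]
grip_width: 0.0419
```

```bash
python3 look.py 8 scene
```

```text
[0.4726 0.1503 0.0322] [-9.002e+01  1.000e-02  9.333e+01] [-1.65 -0.24  4.07] [0.   0.21 0.03] 0.04167739371910289
```

>>> {"method": "carry_out", "body": {
  "targets": [
    [[0,1.5,0],[0,0,0]],
    [[0,1.5,0],[0,0,0]],
    [[0,1.5,0],[0,0,0]],
    [[0,0,0],[0,0,0]],
    [[0,0,0],[0,0,0]]
  ]
}}

```text
time_s: 19.05
tool_pos: [0.4729, 0.1504, 0.0298]
tool_rot: [-90.0, 0.1, 93.3]
force: [-8.1, -2.9, 25.8]
grip_width: 0.0414
```

>>> {"method": "carry_out", "body": {
  "targets": [
    [[0,-0.6,0.6],[0,0,0]],
    [[0,0,0],[0,0,0]],
    [[0,0,0],[0,0,0]]
  ]
}}

```text
time_s: 19.35
tool_pos: [0.4728, 0.1504, 0.0299]
tool_rot: [-90.1, 0.1, 93.3]
force: [-4.4, -1.8, 17.6]
grip_width: 0.0415
```

```bash
python3 look.py 9 scene top
```

```text
[0.4728 0.1503 0.0299] [-9.008e+01  7.000e-02  9.331e+01] [-5.29 -2.11 18.78] [-0.35  1.06  0.03] 0.041674667026953216
```

View pics/p9.png

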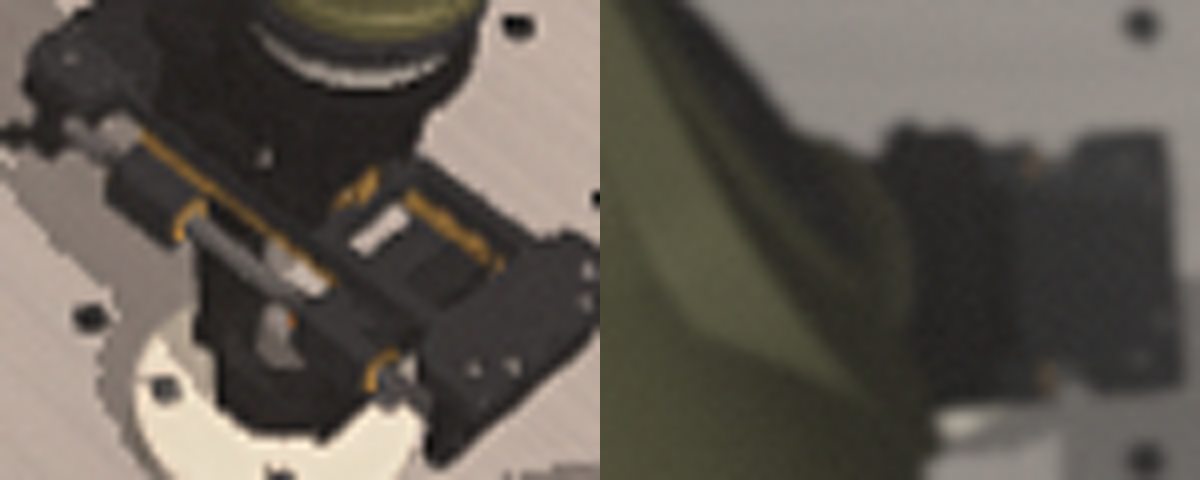

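>>> {"method": "carry_out", "body": {
  "targets": [
    [[0,0,0],[0,0,0]],
    [[0,0,0],[0,0,0]],
    [[0,0,0],[0,0,0]],
    [[0,0,0],[0,0,0]]
  ]
}}

```text
time_s: 19.85
tool_pos: [0.4728, 0.1504, 0.0299]
tool_rot: [-90.1, 0.1, 93.3]
force: [-4.5, -2.4, 18.7]
grip_width: 0.0416
```

```bash
python3 -c "
from cell import env
print(env.sign_off())"
```

```text
the job is handed in; nothing more can be done
None
```

I turned the shaft until its orange flat faced the brass mark. I then slid the collar over it with the grub screw on that side, pushed it fully home, and signed off at about 20 s still gripping it.

- **Flat:** the jaws closed across the flat at 16 mm. I turned the shaft about 45° clockwise, so the flat faces 183.3° in the world frame. A picture taken afterwards showed the orange dash pointing towards the brass mark.
- **Mark direction:** the measurements disagreed slightly. The brass bar's angle and the bolt pattern put the mark at 183–184°, but its position relative to the axis gave about 180–181°. I used 183.3°, so the alignment is good to about 1–3°.
- **Collar:** it slid over the shaft with no noticeable force, with the screw turned to about 183°, which I took from the tool angle and the brass dash seen earlier.
- **Fully home:** the tool stopped at 29.9 mm, against 30 mm expected. It stayed there while the push changed between 26 N and 18 N, so the seat is at its stop.
- **Final hold:** I left it pushing down with about 18 N, gripping at 35 N, with the opening at 42 mm. A small sideways force of about 5 N remained. In the last picture the shaft sticks out above the collar and the seat can't be seen. The gripper hides the brass screw and mark there, so I couldn't check them by eye at the end.
- **Other things on the ledge:** I touched nothing else that I know of, but I took no final wide picture to confirm it.

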